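# Clear the jar off the vanity box and hold its lid half open

### The job

Take the glass jar off the lid of the hinged bamboo box and set it down upright, without dropping it, on the top bamboo tier beside the comb and tweezers. Then raise the box's lid by its dark wooden tab to 50 degrees from closed and finish while still holding it there with the gripper fingers, because it falls shut by itself. Leave the comb, the tweezers and the white pump dispenser where they are.

Things in the scene. Friction and masses are not known exactly. Their poses are not given: they have to be found in the camera images.
- box: Fixed bamboo box, 140 (x) by 180 (y) by 70 mm high without its lid; origin under its centre on the shelf, z up, -x is its front. Its 9 mm thick lid lies on top (lid top 79 mm above the shelf), hinged along the far (+x) upper rim; the hinge axis runs along the box's y.
- lid (a joint): Angle of the box lid in rad: 0 closed, grows as the front edge rises; 50 degrees = 0.873; stop at 1.8. No spring or stay and hardly any hinge friction: the lid (about 0.15 to 0.3 kg) falls shut when let go.
- lid_hinge (a point): Middle of the lid's hinge axis: in the box frame at x = +70, y = 0, z = 70 mm.
- lid_tab (a point): Grip point in the middle of the dark wooden tab on the lid's front edge, 170 mm from the hinge axis towards the box's -x and 5 mm above it when closed; moves with the lid. The tab is 20 mm wide along the box's y, 12 mm thick, and stands 45 mm out from the lid's front edge (grip point 30 mm out, 15 mm from the tab's end), with free air on both sides and below.
- jar_center (a point): Centre (half-way up) of the loose glass jar with a metal cap: cylinder 48 mm diameter, 60 mm high, about 0.13 kg, standing upright on the closed lid at the start.
- tiers: Fixed pair of stacked bamboo trays, 200 (x) by 240 (y) mm; origin under the centre on the shelf. The top tray's floor is 100 mm above the origin, with a rim 8 mm wide standing 8 mm above that floor. Comb and tweezers lie along x on its +y half; its -y half (centre at x = 0, y = -55 mm) is free for the jar.
- comb_center (a point): Centre of the loose black plastic comb, 150 by 28 by 5 mm, long along its x, lying flat on the top tray.
- tweezers_center (a point): Centre of the loose steel tweezers, 95 by 12 by 6 mm, long along x, lying on the top tray.
- pump_center (a point): Middle, 90 mm up, of the loose white pump dispenser standing at the right: 66 mm diameter, 176 mm high, spout reaching 47 mm out along its -x.
Things that resemble listed ones, but are neither listed nor needed, are in the scene too. Of the things like the part that bears jar_center, leave any that is yellow; of the rest the smaller one is meant.

How it is judged:
On the way:
1. the jar stands upright and released on the top tier while the lid is still closed (z of jar_center in the frame of tiers between 0.1265 and 0.1335 m and x of jar_center in the frame of tiers between -0.092 and 0.092 m and y of jar_center in the frame of tiers between -0.112 and 0.112 m and angle between jar_center's own z axis and vertical below 0.1 rad and contact force between jar and the fingers below 0.05 N and linear speed of jar below 0.03 m/s and value of joint lid below 0.1 rad), for 0.2 s.
At the end, for the whole second after the job is handed in: The lid stands still at 50 degrees, give or take 6, carried by the gripper fingers alone; the jar stands upright (within 6 degrees) on the floor of the top tier inside its rim; comb, tweezers and pump are within 20 mm of where they began (z of jar_center in the frame of tiers between 0.1265 and 0.1335 m and x of jar_center in the frame of tiers between -0.092 and 0.092 m and y of jar_center in the frame of tiers between -0.112 and 0.112 m and angle between jar_center's own z axis and vertical below 0.1 rad and contact force between jar and the fingers below 0.05 N and linear speed of jar below 0.03 m/s and value of joint lid between 0.768 and 0.978 rad and velocity of joint lid between -0.1 and 0.1 rad/s and contact force between lid and the fingers above 0.2 N and contact force between lid and comb below 0.05 N and contact force between lid and tweezers below 0.05 N and contact force between lid and pump below 0.05 N and contact force between lid and jar below 0.05 N and distance of each of comb_center, tweezers_center, pump_center from where it was at the start of the episode below 0.02 m); the arm keeps its last pose, push and grip.
It fails at once if the comb, tweezers or pump moved more than 30 mm (distance of any of comb_center, tweezers_center, pump_center from where it was at the start of the episode above 0.03 m).
It fails at once if the jar is tipped over (more than 35 degrees) (angle between jar_center's own z axis and vertical above 0.6 rad).
It fails at once if the jar is dropped: moving faster than 0.45 m/s out of the fingers (linear speed of jar above 0.45 m/s and contact force between jar and the fingers below 0.01 N).
It fails at once if the lid is raised with the jar still on it (value of joint lid above 0.15 rad and contact force between jar and lid above 0.05 N).
It also fails if it takes over 58 s, if anything falls off the work surface, if the arm or the gripper's body presses on something with over 40 N, if the wrist force passes 120 N, or if a joint passes its speed limit or range.

### The arm

A 7-joint arm with a two-finger parallel gripper is mounted at the origin on the work surface. World frame = base frame: x ahead of the robot, y to its left, z up, the work surface at z = 0. Lengths are in m, angles in rad, forces in N, time in s.
With the tool pointing down it reaches from about 0.4 to 0.875 m from the base axis. Payload 19.3 kg.
Tool frame: the origin (TCP) lies midway between the tips of the shut fingers; the grasp point (between the pads) lies 19 mm behind it; z points along the fingers, y is the direction in which the jaws open and shut (so a half turn about z gives the same grasp; the last joint's range is limited). The gripper opens to 85 mm and grips with 20 to 120 N. Pads are 22 mm wide; open, the fingers measure 114 mm over their backs; the gripper's body (76 mm by 85 mm) begins 54 mm behind the grasp point. The pads swing forward as they close: fully open they stand 13 mm farther back than shut.
Start: joints at [-1.375, 0.521, -0.036, 1.599, 0.021, 1.021, -0.113], TCP at [0.164, 0.603, 0.231] pointing down, gripper open.
Joint ranges: [-2.91, 2.91], [-0.3, 2.13], [-1.5, 1.42], [0.17, 2.43], [-1.26, 4.41], [0.16, 1.93], [-2.52, 2.52]. Speed limits (rad/s): [1.89, 1.89, 2.39, 2.39, 3.01, 3.01, 3.01].

### API

Orientations are given as [roll, pitch, yaw] about the fixed x, y, z axes, in that order (R = Rz(yaw) Ry(pitch) Rx(roll)).
In Python, from workcell import bot gives the robot as it stands.
- The arm moves only by the tool servo_tool, never from a script. Its argument "plan" is a list of rows, each a list of 5 numbers: the shift along the world's x, y, z in mm, then the turn about the world's z in rad, then the gripper's target within -1 to 1 (shut at 1, half-way at 0, fully open at -1). In form: [[tx, ty, tz, yaw, jaw], ...]. A call has exactly 10 rows; each row is the pose to reach, as a shift and turn from the pose commanded when the call began; what a row does not reach only later rows make up. A row lasts 1/12 s, in which the tool goes at most 41.7 mm and 7.16 degrees, less where a joint would pass 70% of its speed; a pose out of reach is approached as far as the arm can. A call with a gripper value outside its range is refused whole. The fingers move at their own pace and stop on an object; "squeeze" is the grip in N (left out, the last holds). Time passes only in rows, so rows that repeat a pose let the fingers close, or fill a call up. It gives the time, the measured TCP pose, the force and the opening at its end, in the units of the state.
- bot.observe(): the state, without advancing time (a new reading comes with each control period).
- bot.grab_frame(name): name is "side" or "top" or "wrist"; returns the picture (480x640x3 uint8, blue, green, red); there is no depth.
- bot.calibration(name): a dict with "fx", "fy", "cx", "cy" (pixels), "T" (4x4, takes a point from camera to world coordinates). Camera axes: x right, y down, z forward; pixel columns grow to the right and rows downward; lengths in m; the calibration is good to about 2 mm. A picture is of the moment at which its call begins: read the wrist's pose just before it. calibration takes no time and is no camera call; for the wrist camera it gives the pose at the moment of the call.
- bot.job_done(): hands the job in, once; it reports no verdict.
The state is a dict: "clock": time; "qpos": joint angles; "qd": joint speeds; "joint_efforts": joint torques, N m; "position": TCP position; "tool_rot": TCP orientation; "force": force on the tool from outside, world axes, zero at the start; "moment": the same for the moment, N m; "grip_width": finger opening in m.
Only numpy, scipy, OpenCV 4.12 (cv2) and the standard library are available. Lean on these libraries where they do the work, as an engineer would, in place of code of your own. Each camera call takes 0.05 s, during which the arm holds its last target.

## Working session

There is one attempt and no reset: what is moved stays moved. The work goes in short steps, Python scripts to look and compute and a tool call to move; the robot and the scene stay as the last step left them, time stands still between calls to the robot, and variables do not carry over. Pictures are saved under pics/ and viewed, and the job is handed in when it is done.

Besides the shell and the picture viewer there is one more tool, called after "Request:" as name([rows], argument=value, ...), one row to a line, values as JSON. servo_tool: Moves the arm, as the interface text tells. Its arguments: {"type":"object","properties":{"plan":{"type":"array","items":{"type":"array","items":{"type":"number"}}},"squeeze":{"type":"number"}},"required":["plan"]}

```bash
ls; mkdir -p pics; python3 - <<'E'
from workcell import bot
import cv2
print(bot.observe())
for n in ("side","top","wrist"):
    c=bot.calibration(n); print(n,c)
    cv2.imwrite(f"pics/a_{n}.png",bot.grab_frame(n))
E
```

```text
pics
{'clock': 0.0, 'qpos': array([-1.37518291,  0.52198232, -0.03633016,  1.59995041,  0.02125207,
        1.02107865, -0.11279265]), 'qd': array([ 0.00073548, -0.00050886,  0.00146511, -0.00021678, -0.00127915,
       -0.00063942, -0.00126197]), 'joint_efforts': array([ 5.74516325e-04, -9.27101827e+01,  1.98022529e+00, -3.69934559e+01,
        1.78999890e-02,  8.21541500e-03,  8.35019648e-06]), 'position': array([0.16415037, 0.60274977, 0.23076608]), 'tool_rot': array([-3.14056624e+00,  1.14240752e-04,  2.87580524e+00]), 'force': array([ 0.09352802,  1.01318284, -0.70720802]), 'moment': array([ 0.00352879, -0.01630171, -0.03051751]), 'grip_width': 0.08510655935695437}
side {'fx': 437.9072617970647, 'fy': 437.9072617970647, 'cx': 316.4181639539502, 'cy': 236.62630885831086, 'T': array([[ 0.85302077, -0.39461325,  0.34152006,  0.22340014],
       [-0.5217518 , -0.65918182,  0.54152967, -0.53890548],
       [ 0.01142903, -0.64012476, -0.76818596,  0.8821055 ],
       [ 0.        ,  0.        ,  0.        ,  1.        ]])}
top {'fx': 556.1359286952046, 'fy': 556.1359286952046, 'cx': 324.29154128382874, 'cy': 244.55135735442897, 'T': array([[-0.05437926, -0.97567441,  0.21237312,  0.30905658],
       [-0.99850789,  0.05419708, -0.00668359,  0.01732302],
       [-0.00498899, -0.21241968, -0.97716579,  1.30191052],
       [ 0.        ,  0.        ,  0.        ,  1.        ]])}
wrist {'fx': 394.7171901126824, 'fy': 394.7171901126824, 'cx': 319.6280268416037, 'cy': 246.8664863735053, 'T': array([[ 2.62182298e-01,  9.26686825e-01,  2.69280471e-01,
         9.54759569e-02],
       [ 9.65018303e-01, -2.51867621e-01, -7.28174220e-02,
         6.21854526e-01],
       [ 3.44086128e-04,  2.78952022e-01, -9.60304978e-01,
         3.73221238e-01],
       [ 0.00000000e+00,  0.00000000e+00,  0.00000000e+00,
         1.00000000e+00]])}
```

View pics/a_side.png

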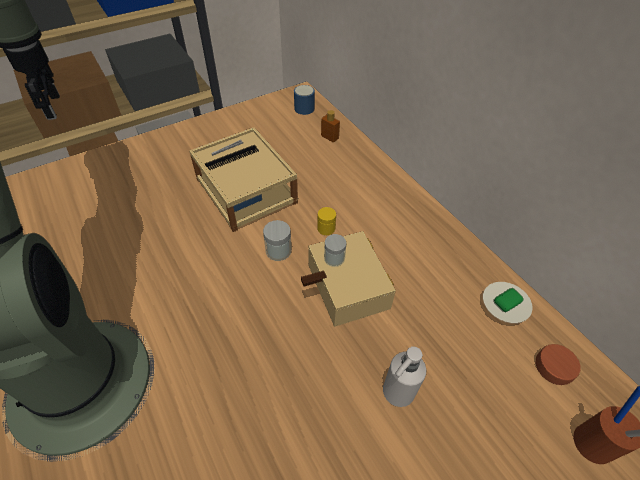

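View pics/a_top.png

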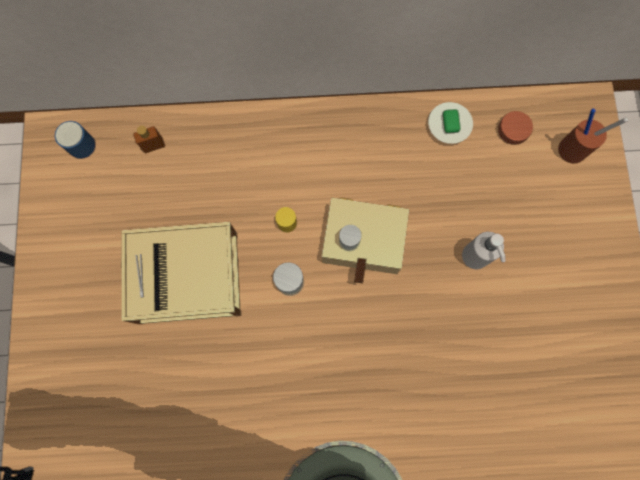

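View pics/a_wrist.png

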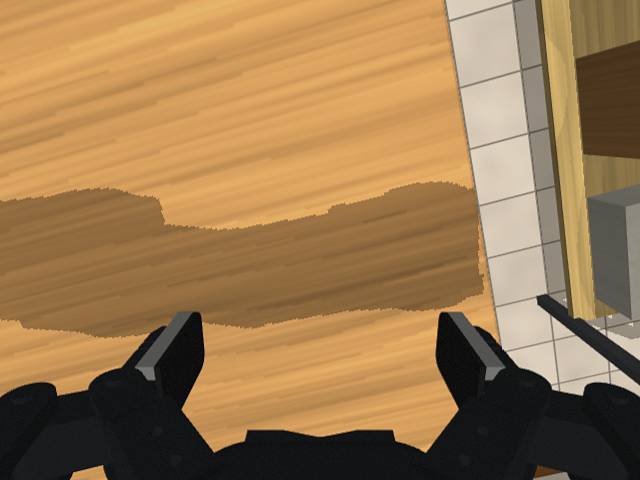

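The two side and top views show three jar-like things, in top-view pixels: grey (350,236) on the box lid, a larger grey one (288,278) on the table, and a yellow one (286,218). The meant jar is the one on the lid, since it is the smaller of the non-yellow ones. I'll confirm that in a crop.

```bash
python3 - <<'E'
import cv2
a=cv2.imread("pics/a_top.png")
cv2.imwrite("pics/c1.png",cv2.resize(a[190:300,260:420],None,fx=5,fy=5,interpolation=cv2.INTER_CUBIC))
cv2.imwrite("pics/c2.png",cv2.resize(a[210:335,110:250],None,fx=4.8,fy=4.8,interpolation=cv2.INTER_CUBIC))
s=cv2.imread("pics/a_side.png")
cv2.imwrite("pics/c3.png",cv2.resize(s[195:335,250:410],None,fx=4.2,fy=4.2,interpolation=cv2.INTER_CUBIC))
E
```

```text
(no output)
```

View pics/c1.png

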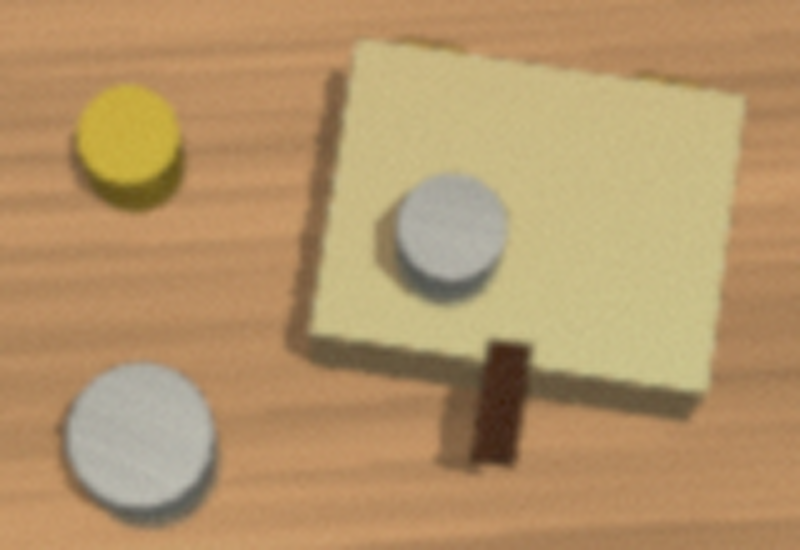

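View pics/c2.png

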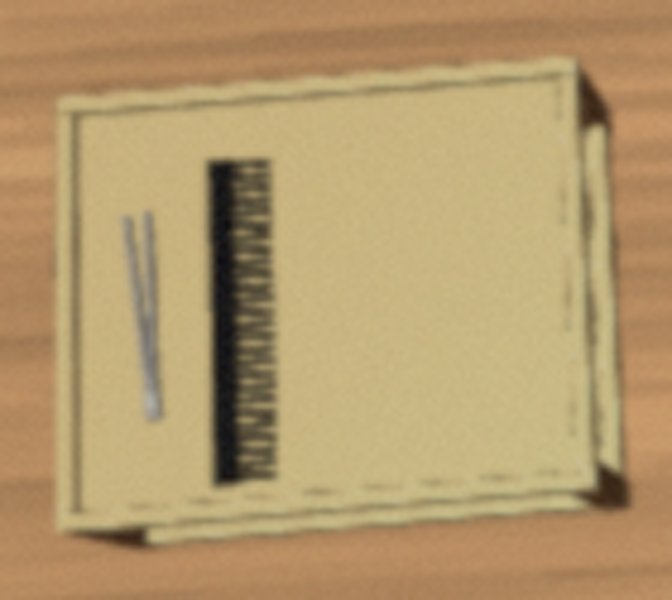

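View pics/c3.png

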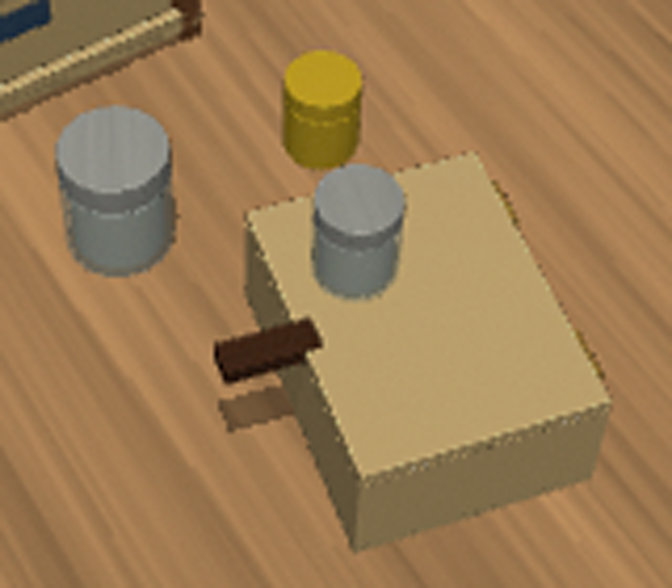

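```bash
cat > h.py <<'E'
import numpy as np
from workcell import bot
def ray(n,px,z,c=None):
    c=c or bot.calibration(n); T=c["T"]
    d=T[:3,:3]@np.array([(px[0]-c["cx"])/c["fx"],(px[1]-c["cy"])/c["fy"],1]); o=T[:3,3]
    return o+d*(z-o[2])/d[2]
def proj(n,p,c=None):
    c=c or bot.calibration(n); T=c["T"]; q=T[:3,:3].T@(np.array(p)-T[:3,3])
    return np.array([q[0]/q[2]*c["fx"]+c["cx"],q[1]/q[2]*c["fy"]+c["cy"]])
E
python3 - <<'E'
from h import *
np.set_printoptions(precision=4,suppress=True)
C1=lambda u,v:(260+u/5,190+v/5); C2=lambda u,v:(110+u/4.8,210+v/4.8); C3=lambda u,v:(250+u/4.2,195+v/4.2)
print("lid top")
L=[ray("top",C1(*p),.079)[:2] for p in [(358,40),(745,97),(705,390),(312,335)]]; print(np.array(L), np.mean(L,0))
S=[ray("side",C3(*p),.079)[:2] for p in [(475,153),(608,402),(363,477),(248,215)]]; print("side",np.array(S),np.mean(S,0))
for Q in (L,S):
    Q=np.array(Q); d1=Q[0]-Q[1]; d2=Q[3]-Q[2]; d3=Q[0]-Q[3]; d4=Q[1]-Q[2]
    print([np.linalg.norm(d) for d in (d1,d2,d3,d4)],[np.arctan2(-d[0],d[1]) for d in (d1,d2)],[np.arctan2(d[1],d[0]) for d in (d3,d4)])
print("jar top",ray("top",C1(452,227),.139), ray("side",C3(360,202),.139))
print("jar diam",np.linalg.norm(ray("top",C1(397,227),.139)-ray("top",C1(507,227),.139)))
print("big diam",np.linalg.norm(ray("top",C1(66,437),.08)-ray("top",C1(216,437),.08)))
print("tab", [ray("top",C1(*p),.081) for p in [(487,342),(531,345),(516,465),(472,461)]])
print("tray rim")
T=np.array([ray("top",C2(*p),.108)[:2] for p in [(57,97),(577,60),(598,488),(57,530)]]);print(T,T.mean(0),[np.linalg.norm(T[i]-T[i-1]) for i in range(4)])
print("comb",ray("top",C2(242,322),.105),"tw",ray("top",C2(145,320),.106),"big",ray("top",C1(141,437),.08),"yel",ray("top",C1(128,135),.06))
print("pump",ray("top",(494,242),.17),ray("top",(475,262),.0))
E
```

```text
lid top
[[ 0.6829 -0.0137]
 [ 0.646  -0.1883]
 [ 0.512  -0.1588]
 [ 0.5466  0.0147]] [ 0.5969 -0.0865]
side [[ 0.6857 -0.0167]
 [ 0.6466 -0.1904]
 [ 0.5139 -0.1622]
 [ 0.5504  0.0112]] [ 0.5991 -0.0895]
[np.float64(0.17848665808691347), np.float64(0.17696392319241216), np.float64(0.13927852706109697), np.float64(0.13726617154228352)] [np.float64(-0.20830469911262292), np.float64(-0.19690764906243124)] [np.float64(-0.20566211158310707), np.float64(-0.21680050460389205)]
[np.float64(0.1780254973907244), np.float64(0.17724840685678234), np.float64(0.13816999969788854), np.float64(0.13571321277615922)] [np.float64(-0.22144213987272085), np.float64(-0.2076466487682269)] [np.float64(-0.20368737861805117), np.float64(-0.2092168676671921)]
jar top [ 0.5788 -0.0477  0.139 ] [ 0.5803 -0.0524  0.139 ]
jar diam 0.04722509779294152
big diam 0.06664389462147402
tab [array([ 0.5387, -0.0632,  0.081 ]), array([ 0.5362, -0.0827,  0.081 ]), array([ 0.4827, -0.0723,  0.081 ]), array([ 0.4856, -0.0529,  0.081 ])]
tray rim
[[0.6258 0.4548]
 [0.6301 0.2148]
 [0.4323 0.2091]
 [0.4268 0.4502]] [0.5288 0.3322] [np.float64(0.19905364012470741), np.float64(0.23999737423243123), np.float64(0.1979110920731777), np.float64(0.2411896939368787)]
comb [0.5166 0.3695 0.105 ] tw [0.5198 0.4132 0.106 ] big [0.5045 0.0931 0.08  ] yel [0.649  0.0946 0.06  ]
pump [ 0.5409 -0.3435  0.17  ] [ 0.5298 -0.3468  0.    ]
```

The crop confirms it: the jar on the lid measures 47 mm across (the large grey one 67 mm). The lid measures 178x139 mm and the tray 240x199 mm, both matching the given sizes. I estimate jar ≈ (0.5795, -0.050), box ≈ (0.598, -0.088) with yaw -0.207, and tray ≈ (0.529, 0.332) with yaw 0.02.

Request:
servo_tool([
  [22,-34,0,0.06,-1],
  [44,-68,0,0.06,-1],
  [66,-102,0,0.06,-1],
  [88,-136,0,0.06,-1],
  [110,-170,0,0.06,-1],
  [132,-204,0,0.06,-1],
  [154,-238,0,0.06,-1],
  [176,-272,0,0.06,-1],
  [198,-306,0,0.06,-1],
  [220,-340,0,0.06,-1],
], squeeze=35)

```text
clock: 0.98
position: [0.3848, 0.2612, 0.2314]
tool_rot: [3.141, 0.0, 2.936]
force: [2.2, 0.4, 0.0]
grip_width: 0.0855
```

Request:
servo_tool([
  [20,-33,0,0,-1],
  [40,-66,0,0,-1],
  [60,-99,0,0,-1],
  [80,-132,0,0,-1],
  [100,-165,0,0,-1],
  [120,-198,0,0,-1],
  [140,-231,0,0,-1],
  [160,-264,0,0,-1],
  [180,-297,0,0,-1],
  [195,-313,0,0,-1],
])

```text
clock: 1.82
position: [0.58, -0.0547, 0.2312]
tool_rot: [-3.14, 0.0, 2.932]
force: [-0.0, -0.5, 0.7]
grip_width: 0.085
```

```bash
python3 - <<'E'
from h import *
import cv2
o=bot.observe(); print(o["clock"],o["position"],o["tool_rot"],o["qd"].round(3),o["grip_width"])
c=bot.calibration("wrist"); im=bot.grab_frame("wrist")
for p in [(.5795,-.05,.139),(.500,-.0675,.081)]:
    q=proj("wrist",p,c); print(q); cv2.circle(im,tuple(int(round(v)) for v in q),3,(0,0,255),-1)
cv2.imwrite("pics/b_wrist.png",im)
E
```

```text
1.8167 [ 0.58000278 -0.05469692  0.23121283] [-3.14009882e+00  3.77551551e-04  2.93218350e+00] [ 0.317  0.305  0.001 -0.492 -0.071  0.196  0.324] 0.08501219761945789
[326.09367279 249.29348121]
[277.88202167 125.68661827]
```

View pics/b_wrist.png

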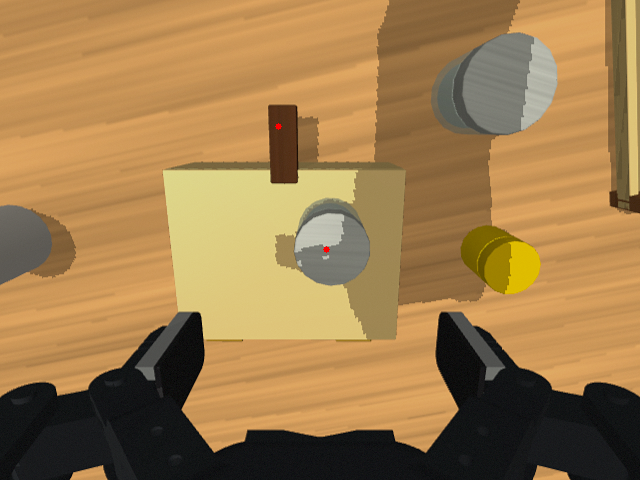

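The wrist view shows the jar cap at about (332,248) and the tab's middle at about (283,127), each 5 px right of my marks. That puts both about 3 mm further in +y, which agrees with the top camera. I'll settle lower and re-measure.

Request:
servo_tool([
  [0,2,-15,0,-1],
  [0,2,-30,0,-1],
  [0,2,-45,0,-1],
  [0,2,-55,0,-1],
  [0,2,-55,0,-1],
  [0,2,-55,0,-1],
  [0,2,-55,0,-1],
  [0,2,-55,0,-1],
  [0,2,-55,0,-1],
  [0,2,-55,0,-1],
])

```text
clock: 2.7
position: [0.5794, -0.048, 0.1768]
tool_rot: [3.141, 0.001, 2.936]
force: [0.5, 0.6, -1.2]
grip_width: 0.0855
```

```bash
python3 - <<'E'
from h import *
import cv2
o=bot.observe(); print(o["clock"],o["position"],o["tool_rot"],o["grip_width"])
c=bot.calibration("wrist"); im=bot.grab_frame("wrist")
for p in [(.5795,-.0475,.139),(.4995,-.0655,.081)]:
    q=proj("wrist",p,c); print(q); cv2.circle(im,tuple(int(round(v)) for v in q),3,(0,0,255),-1)
cv2.imwrite("pics/c_wrist.png",im)
E
```

```text
2.7 [ 0.57941768 -0.04795736  0.17682499] [3.14139502e+00 8.00393044e-04 2.93576805e+00] 0.08546189023359303
[319.40496909 283.87909584]
[260.47018552 125.89677859]
```

View pics/c_wrist.png

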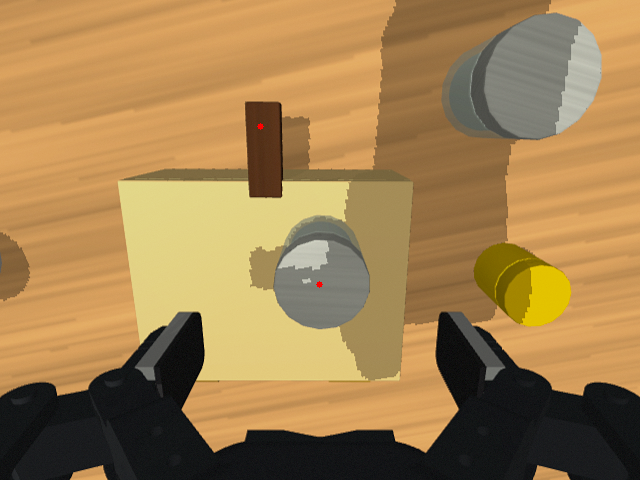

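The jar cap is centred at (322,280), with my mark within 2 mm, and the jaws straddle it. Descending and gripping.

Request:
servo_tool([
  [0,1,-20,0,-1],
  [0,1,-40,0,-1],
  [0,1,-60,0,-1],
  [0,1,-75,0,-1],
  [0,1,-86,0,-1],
  [0,1,-86,0,-1],
  [0,1,-86,0,-0.4],
  [0,1,-86,0,0],
  [0,1,-86,0,0.3],
  [0,1,-86,0,0.5],
], squeeze=30)

```text
clock: 3.58
position: [0.5798, -0.047, 0.0914]
tool_rot: [3.141, 0.002, 2.936]
force: [-1.3, -1.2, 5.5]
grip_width: 0.0469
```

Request:
servo_tool([
  [0,0,0,0,1],
  [0,0,0,0,1],
  [0,0,0,0,1],
  [0,0,0,0,1],
  [0,0,0,0,1],
  [0,0,0,0,1],
  [0,0,2,0,1],
  [0,0,5,0,1],
  [0,0,10,0,1],
  [0,0,15,0,1],
])

```text
clock: 4.42
position: [0.5792, -0.047, 0.1059]
tool_rot: [-3.142, 0.0, 2.936]
force: [-0.1, 0.6, -1.4]
grip_width: 0.0473
```

```bash
python3 - <<'E'
from h import *
import cv2
o=bot.observe(); print(o["clock"],o["position"],o["tool_rot"],o["grip_width"],o["force"])
cv2.imwrite("pics/d_wrist.png",bot.grab_frame("wrist"))
cv2.imwrite("pics/d_side.png",cv2.resize(bot.grab_frame("side")[150:350,220:480],None,fx=3,fy=3))
E
```

```text
4.4167 [ 0.5791857  -0.04696847  0.10589898] [-3.14157915e+00  2.41875057e-05  2.93570183e+00] 0.04728312810393331 [-0.09634455  0.63898665 -1.40644335]
```

View pics/d_wrist.png

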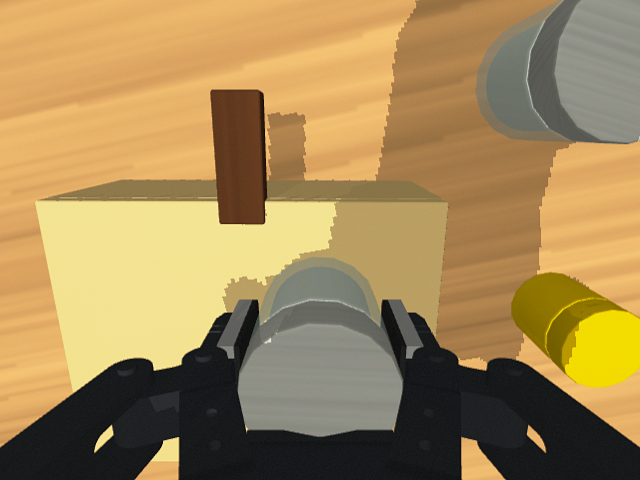

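View pics/d_side.png

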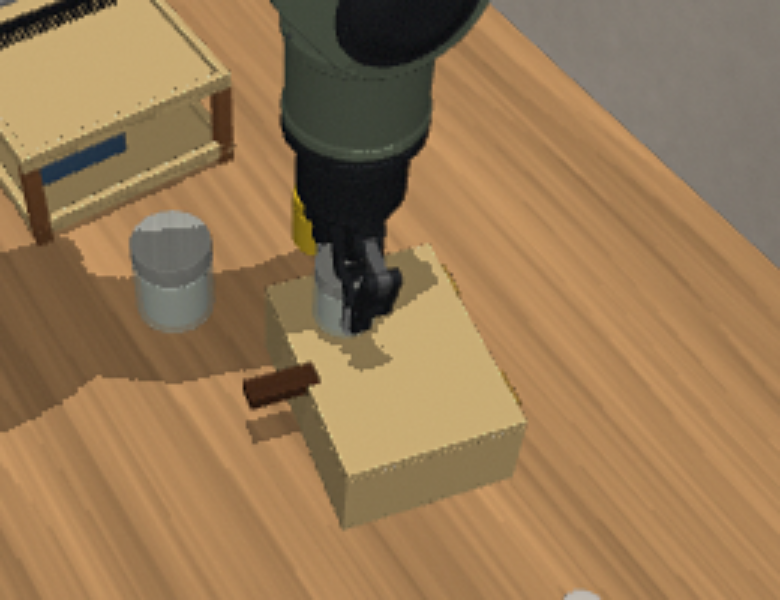

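The jar is held upright (opening 47 mm) and clear of the lid. Carrying it to the tray.

Request:
servo_tool([
  [0,0,10,0,1],
  [0,0,25,0,1],
  [0,0,45,0,1],
  [-2,15,65,0,1],
  [-5,33,80,0,1],
  [-9,58,90,0,1],
  [-13,83,90,0,1],
  [-17,108,90,0,1],
  [-21,133,90,0,1],
  [-25,158,90,0,1],
])

```text
clock: 5.35
position: [0.5538, 0.1122, 0.196]
tool_rot: [3.141, 0.0, 2.936]
force: [0.1, -0.6, -1.8]
grip_width: 0.0474
```

Request:
servo_tool([
  [-4,25,0,0,1],
  [-8,50,0,0,1],
  [-12,75,0,0,1],
  [-16,100,0,0,1],
  [-19,122,0,0,1],
  [-22,142,0,0,1],
  [-24,156,0,0,1],
  [-24,164,0,0,1],
  [-24,166,0,0,1],
  [-24,166,0,0,1],
])

```text
clock: 6.18
position: [0.5304, 0.2766, 0.1953]
tool_rot: [-3.141, 0.0, 2.936]
force: [-0.2, -0.9, -2.3]
grip_width: 0.0474
```

Request:
servo_tool([
  [0,0,-10,0,1],
  [0,0,-22,0,1],
  [0,0,-34,0,1],
  [0,0,-46,0,1],
  [0,0,-56,0,1],
  [0,0,-64,0,1],
  [0,0,-68,0,1],
  [0,0,-70,0,1],
  [0,0,-70,0,1],
  [0,0,-70,0,1],
])

```text
clock: 7.02
position: [0.5304, 0.2772, 0.1256]
tool_rot: [3.141, 0.0, 2.936]
force: [0.2, -0.4, -1.7]
grip_width: 0.0477
```

```bash
python3 - <<'E'
from h import *
import cv2
o=bot.observe(); print(o["clock"],o["position"],o["tool_rot"],o["grip_width"],o["force"])
cv2.imwrite("pics/e_wrist.png",bot.grab_frame("wrist"))
cv2.imwrite("pics/e_side.png",cv2.resize(bot.grab_frame("side")[80:250,150:350],None,fx=3.5,fy=3.5))
E
```

```text
7.0167 [0.53037687 0.27715532 0.12560152] [3.14127962e+00 3.34996309e-04 2.93581530e+00] 0.04772746932154127 [ 0.18887618 -0.44647531 -1.72778214]
```

View pics/e_wrist.png

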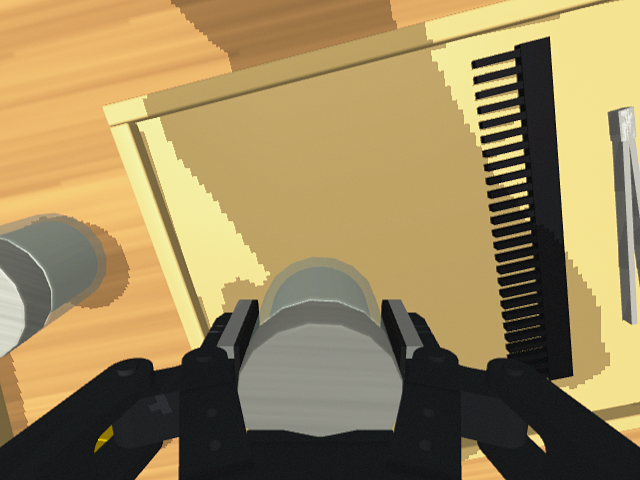

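View pics/e_side.png

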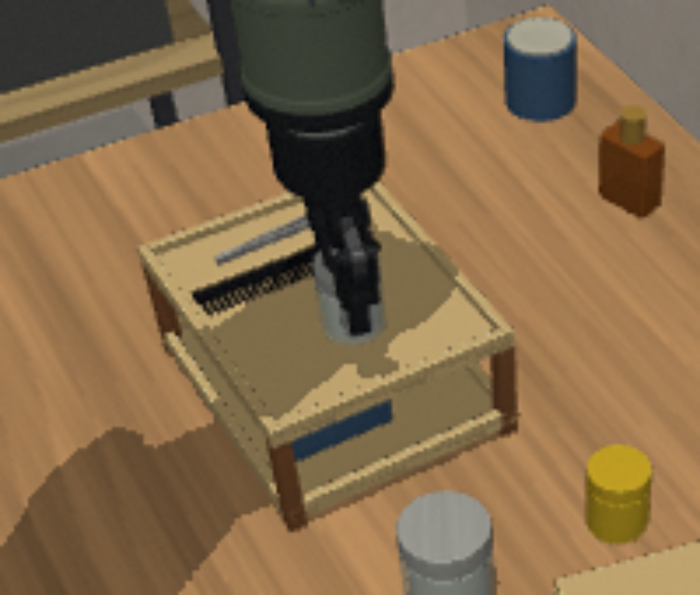

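The jar sits about 13 mm above the free half of the tray, clear of the comb and the rim. Lowering slowly.

Request:
servo_tool([
  [0,0,-3,0,1],
  [0,0,-6,0,1],
  [0,0,-8,0,1],
  [0,0,-9,0,1],
  [0,0,-10,0,1],
  [0,0,-11,0,1],
  [0,0,-12,0,1],
  [0,0,-13,0,1],
  [0,0,-13,0,1],
  [0,0,-13,0,1],
])

```text
clock: 7.95
position: [0.5302, 0.2771, 0.1125]
tool_rot: [3.141, 0.0, 2.936]
force: [-1.7, -1.6, 3.5]
grip_width: 0.047
```

Contact: Fz went from -1.7 to +3.5 N. Releasing by opening part-way.

Request:
servo_tool([
  [0,0,0,0,0.2],
  [0,0,0,0,0.0],
  [0,0,0,0,-0.1],
  [0,0,0,0,-0.2],
  [0,0,0,0,-0.3],
  [0,0,0,0,-0.4],
  [0,0,0,0,-0.5],
  [0,0,0,0,-0.6],
  [0,0,0,0,-0.6],
  [0,0,0,0,-0.6],
])

```text
clock: 8.78
position: [0.5302, 0.2771, 0.1123]
tool_rot: [-3.142, 0.0, 2.936]
force: [-0.1, 0.3, 0.5]
grip_width: 0.0679
```

```bash
python3 - <<'E'
from h import *
import cv2
o=bot.observe(); print(o["clock"],o["position"],o["grip_width"],o["force"])
cv2.imwrite("pics/f_wrist.png",bot.grab_frame("wrist"))
E
```

```text
8.7833 [0.5301985  0.27705206 0.11227571] 0.06794097275000212 [-0.09995218  0.33368091  0.45514362]
```

View pics/f_wrist.png

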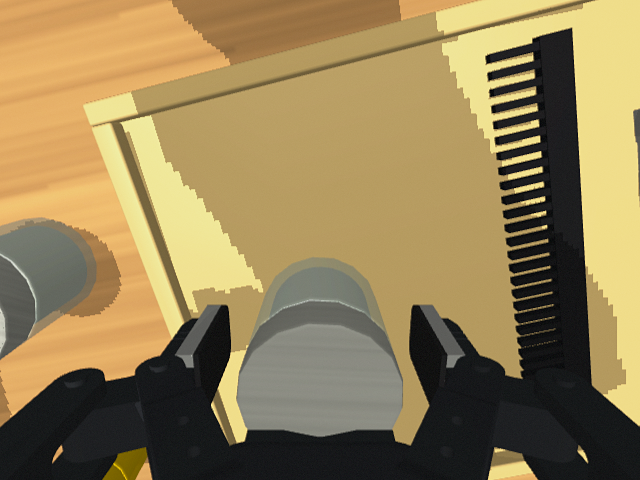

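Released, with both pads clear of the jar. Rising straight up.

Request:
servo_tool([
  [0,0,4,0,-0.6],
  [0,0,12,0,-0.6],
  [0,0,24,0,-0.6],
  [0,0,40,0,-0.6],
  [0,0,60,0,-0.6],
  [0,0,80,0,-0.6],
  [0,0,98,0,-0.6],
  [0,0,108,0,-0.6],
  [0,0,108,0,-0.6],
  [0,0,108,0,-0.6],
])

```text
clock: 9.67
position: [0.5302, 0.2771, 0.2207]
tool_rot: [3.141, 0.001, 2.936]
force: [0.3, 0.2, 0.3]
grip_width: 0.0681
```

Request:
servo_tool([
  [-1,-20,0,0,-0.6],
  [-3,-54,0,0,-0.6],
  [-6,-88,0,0,-0.6],
  [-9,-122,0,0,-0.6],
  [-13,-156,0,0,-0.6],
  [-17,-190,0,0,-0.6],
  [-21,-224,0,0,-0.6],
  [-25,-258,0,0,-0.6],
  [-28,-290,0,0,-0.6],
  [-30,-318,0,0,-0.6],
])

```text
clock: 10.5
position: [0.4991, -0.0431, 0.2195]
tool_rot: [-3.141, -0.001, 2.935]
force: [0.4, -0.7, 0.0]
grip_width: 0.0687
```

Request:
servo_tool([
  [0,-15,-10,0,-0.6],
  [0,-24,-25,0,-0.6],
  [0,-24,-40,0,-0.6],
  [0,-24,-50,0,-0.6],
  [0,-24,-60,0,-0.6],
  [0,-24,-60,0,-0.6],
  [0,-24,-60,0,-0.6],
  [0,-24,-60,0,-0.6],
  [0,-24,-60,0,-0.6],
  [0,-24,-60,0,-0.6],
])

```text
clock: 11.33
position: [0.5005, -0.0648, 0.1608]
tool_rot: [3.141, 0.001, 2.936]
force: [-0.3, 0.1, 0.9]
grip_width: 0.0687
```

```bash
python3 - <<'E'
from h import *
import cv2
o=bot.observe(); print(o["clock"],o["position"],o["tool_rot"],o["grip_width"],o["force"])
c=bot.calibration("wrist"); im=bot.grab_frame("wrist")
for p in [(.500,-.0655,.081)]:
    q=proj("wrist",p,c); print(q); cv2.circle(im,tuple(int(round(v)) for v in q),3,(0,0,255),-1)
cv2.imwrite("pics/g_wrist.png",im)
t=bot.grab_frame("top"); cv2.imwrite("pics/g_top.png",t)
s=bot.grab_frame("side"); cv2.imwrite("pics/g_side.png",cv2.resize(s[100:340,170:430],None,fx=2.5,fy=2.5))
E
```

```text
11.3333 [ 0.50049688 -0.06483578  0.16084114] [3.14137299e+00 9.17554897e-04 2.93603087e+00] 0.06873120435059353 [-0.34362639  0.09961657  0.912828  ]
[317.27091472 257.00482659]
```

View pics/g_wrist.png

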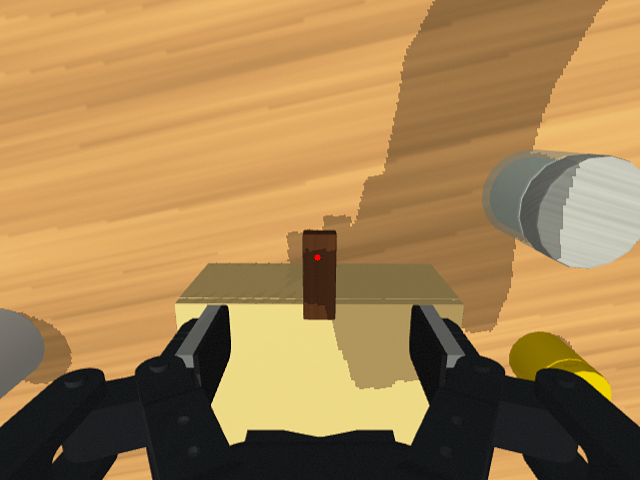

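View pics/g_side.png

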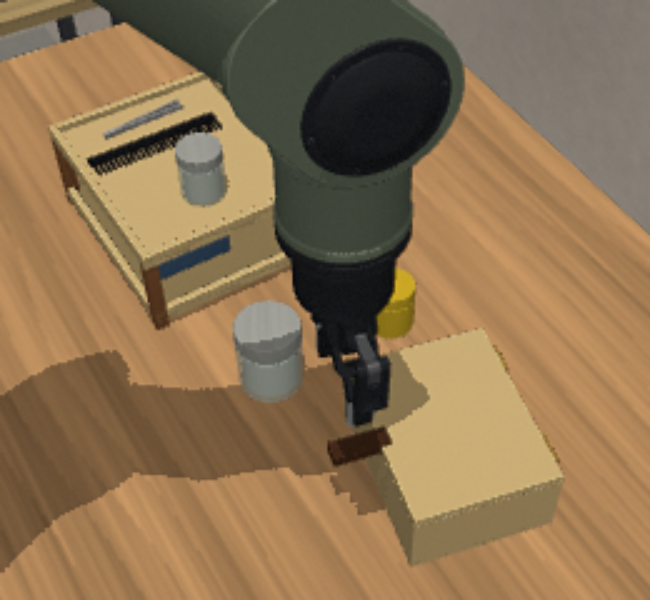

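View pics/g_top.png

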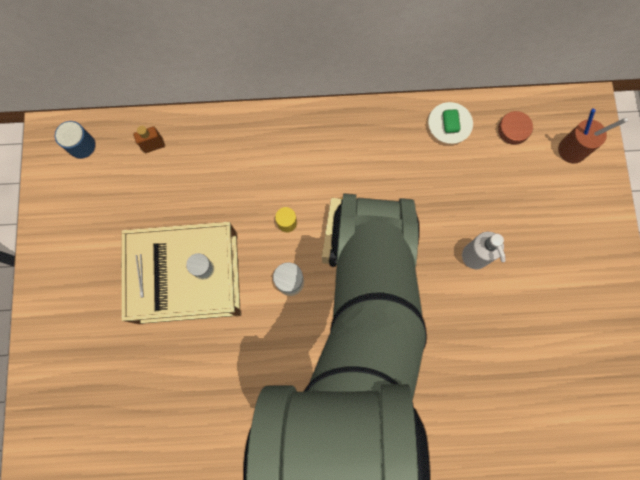

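The jar stands upright on the tray (side crop at (200,170)). In the wrist view the tab spans columns 303–336 with its tip at row 231, and the lid edge is at row 303.

```bash
python3 - <<'E'
from h import *
np.set_printoptions(precision=4,suppress=True)
e=ray("wrist",(319.5,231.5),.081); f=ray("wrist",(319.5,303),.079)
print(e,f,np.linalg.norm(e[:2]-f[:2]))
print(e+(f-e)/np.linalg.norm(f-e)*.015)
print(np.arctan2((f-e)[1],(f-e)[0]))
g=e+(f-e)/np.linalg.norm(f-e)*.015
l=ray("wrist",(176,303),.079); r=ray("wrist",(464,299),.079); print("front edge yaw",l,r, np.arctan2(-(r-l)[0],(r-l)[1]))
# arc
psi=-.206; ux=np.array([np.cos(psi),np.sin(psi),0])
for th in np.deg2rad([0,5,10,15,20,25,30,35,40,45,50,51]):
    b=lambda t: np.array([-.17*np.cos(t)+.005*np.sin(t), .17*np.sin(t)+.005*np.cos(t)])
    d=b(th)-b(0); print(round(np.rad2deg(th)), (ux*d[0]*1000)[:2].round(1), (d[1]*1000).round(1))
E
```

```text
[ 0.4848 -0.0611  0.081 ] [ 0.5298 -0.0705  0.079 ] 0.0458966539102453
[ 0.4995 -0.0642  0.0803]
-0.20524056866751644
front edge yaw [ 0.5117 -0.157   0.079 ] [0.5453 0.0171 0.079 ] -0.19079766928197905
0 [ 0. -0.] 0.0
5 [ 1.1 -0.2] 14.8
10 [ 3.4 -0.7] 29.4
15 [ 6.9 -1.4] 43.8
20 [11.7 -2.4] 57.8
25 [17.7 -3.7] 71.4
30 [24.7 -5.2] 84.3
35 [32.9 -6.9] 96.6
40 [42.1 -8.8] 108.1
45 [ 52.2 -10.9] 118.7
50 [ 63.2 -13.2] 128.4
51 [ 65.5 -13.7] 130.3
```

Request:
servo_tool([
  [-1,0.5,-20,0,-0.6],
  [-1,0.5,-40,0,-0.6],
  [-1,0.5,-60,0,-0.6],
  [-1,0.5,-80,0,-0.6],
  [-1,0.5,-95,0,-0.6],
  [-1,0.5,-104,0,-0.6],
  [-1,0.5,-106,0,-0.6],
  [-1,0.5,-106,0,-0.4],
  [-1,0.5,-106,0,0],
  [-1,0.5,-106,0,0.3],
], squeeze=40)

```text
clock: 12.32
position: [0.4997, -0.0645, 0.0552]
tool_rot: [3.141, 0.001, 2.936]
force: [-0.2, 0.4, 0.6]
grip_width: 0.0363
```

Request:
servo_tool([
  [0,0,0,0,0.5],
  [0,0,0,0,0.6],
  [0,0,0,0,0.8],
  [0,0,0,0,1],
  [0,0,0,0,1],
  [0,0,0,0,1],
  [0,0,0,0,1],
  [0,0,0,0,1],
  [0,0,0,0,1],
  [0,0,0,0,1],
])

```text
clock: 13.15
position: [0.4995, -0.0649, 0.0551]
tool_rot: [-3.141, 0.001, 2.935]
force: [-1.9, -2.9, 9.0]
grip_width: 0.0197
```

```bash
python3 - <<'E'
from h import *
import cv2
o=bot.observe(); print(o["clock"],o["position"],o["tool_rot"],o["grip_width"],o["force"],o["moment"])
cv2.imwrite("pics/h_wrist.png",bot.grab_frame("wrist"))
s=bot.grab_frame("side"); cv2.imwrite("pics/h_side.png",cv2.resize(s[200:340,250:410],None,fx=4,fy=4))
E
```

```text
13.15 [ 0.49954889 -0.06490586  0.05508937] [-3.14148181e+00  1.18390120e-03  2.93524542e+00] 0.019730714207091313 [-1.89233582 -2.92413722  8.98396168] [-0.4912744   0.44041155 -0.05610173]
```

View pics/h_wrist.png

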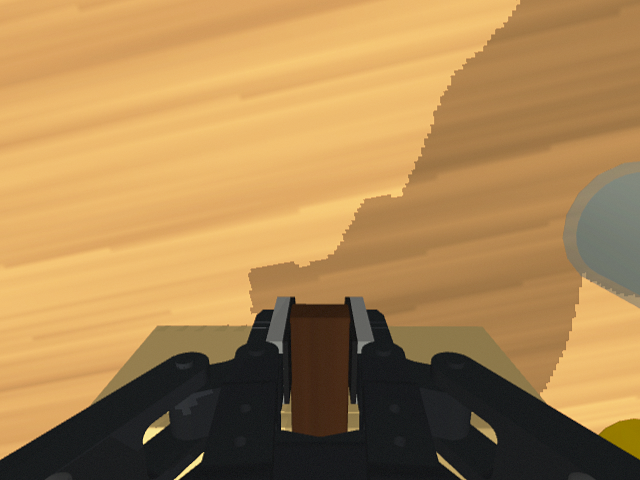

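View pics/h_side.png

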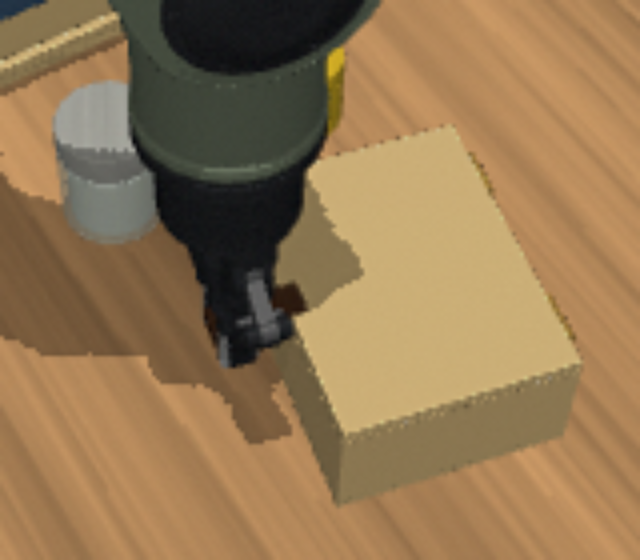

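The tab is gripped (19.7 mm against 20 mm nominal). Lifting along the arc, first to 20°.

Request:
servo_tool([
  [0,0,4,0,1],
  [0.5,0,9,0,1],
  [1,0,15,0,1],
  [2,-0.5,22,0,1],
  [3.5,-0.7,29,0,1],
  [5,-1,37,0,1],
  [7,-1.4,44,0,1],
  [9,-2,51,0,1],
  [12,-2.4,58,0,1],
  [12,-2.4,58,0,1],
])

```text
clock: 14.08
position: [0.5111, -0.0673, 0.1136]
tool_rot: [-3.141, -0.0, 2.935]
force: [-3.5, -6.7, -1.2]
grip_width: 0.019
```

```bash
python3 - <<'E'
from h import *
import cv2
o=bot.observe(); print(o["clock"],o["position"],o["tool_rot"],o["grip_width"],o["force"],o["moment"])
cv2.imwrite("pics/i_wrist.png",bot.grab_frame("wrist"))
s=bot.grab_frame("side"); cv2.imwrite("pics/i_side.png",cv2.resize(s[180:340,250:410],None,fx=3.7,fy=3.7))
E
```

```text
14.0833 [ 0.51112604 -0.06730793  0.11361196] [-3.14130085e+00 -3.85008704e-04  2.93523726e+00] 0.019030266541773463 [-3.48931867 -6.66360862 -1.18626681] [-1.13018361  0.90438288 -0.12999885]
```

View pics/i_wrist.png

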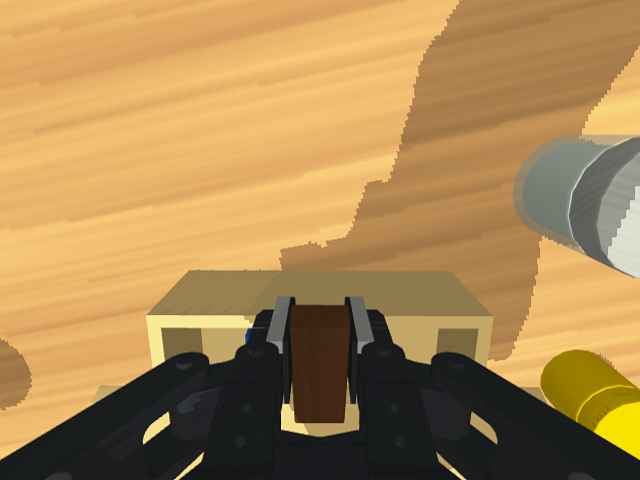

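View pics/i_side.png

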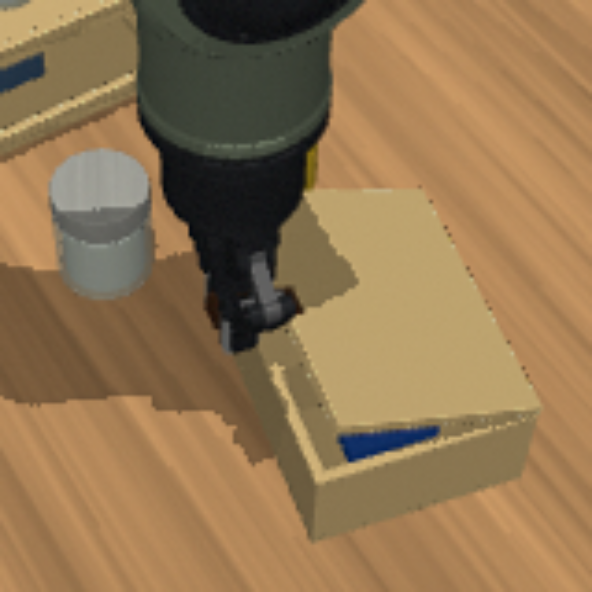

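The lid is following at about 20° with small forces. Continuing to 50° in two steps.

Request:
servo_tool([
  [2,-0.5,4,0,1],
  [4,-0.8,8.5,0,1],
  [6,-1.2,13.5,0,1],
  [9,-1.9,18.5,0,1],
  [11,-2.3,22.5,0,1],
  [13.5,-2.8,27,0,1],
  [16,-3.4,31,0,1],
  [18.5,-3.9,35,0,1],
  [21,-4.5,39,0,1],
  [21,-4.5,39,0,1],
])

```text
clock: 15.02
position: [0.5324, -0.0718, 0.1522]
tool_rot: [-3.141, 0.0, 2.935]
force: [-0.9, -4.7, -4.0]
grip_width: 0.0191
```

Request:
servo_tool([
  [3,-0.6,4,0,1],
  [6,-1.2,7.5,0,1],
  [9,-1.9,11.5,0,1],
  [13,-2.7,15.5,0,1],
  [17,-3.5,19.5,0,1],
  [21,-4.4,23.5,0,1],
  [25,-5.2,27,0,1],
  [28,-5.8,29.5,0,1],
  [30.5,-6.3,32,0,1],
  [30.5,-6.3,32,0,1],
])

```text
clock: 15.85
position: [0.5626, -0.0783, 0.1839]
tool_rot: [-3.141, -0.0, 2.935]
force: [-1.6, -5.6, -3.7]
grip_width: 0.0193
```

Request:
servo_tool([
  [0,0,0,0,1],
  [0,0,0,0,1],
  [0,0,0,0,1],
  [0,0,0,0,1],
  [0,0,0,0,1],
  [0,0,0,0,1],
  [0,0,0,0,1],
  [0,0,0,0,1],
  [0,0,0,0,1],
  [0,0,0,0,1],
])

```text
clock: 16.68
position: [0.5623, -0.0782, 0.1837]
tool_rot: [-3.141, -0.001, 2.935]
force: [-1.4, -4.9, -1.6]
grip_width: 0.0191
```

```bash
python3 - <<'E'
from h import *
import cv2
o=bot.observe(); print(o["clock"],o["position"],o["tool_rot"],o["grip_width"],o["force"],o["moment"])
cv2.imwrite("pics/j_wrist.png",bot.grab_frame("wrist"))
s=bot.grab_frame("side"); cv2.imwrite("pics/j_sf.png",s); cv2.imwrite("pics/j_side.png",cv2.resize(s[180:340,250:410],None,fx=3.7,fy=3.7,interpolation=cv2.INTER_CUBIC))
cv2.imwrite("pics/j_top.png",bot.grab_frame("top"))
# expected positions of lid bottom-front right corner (box y=-90) vs angle
psi=-.206; R=np.array([[np.cos(psi),-np.sin(psi)],[np.sin(psi),np.cos(psi)]])
for d in (40,44,48,50,52,56,60):
    t=np.deg2rad(d)
    for n in (0,.009):
        b=np.array([.07-.14*np.cos(t)+n*np.sin(t),-.09]); z=.07+.14*np.sin(t)+n*np.cos(t)
        w=R@b+np.array([.598,-.0875]); q=proj("side",[*w,z]); print(d,n,q.round(1),((q-[250,180])*3.7).round(0))
E
```

```text
16.6833 [ 0.56233948 -0.07819484  0.18365223] [-3.14085950e+00 -5.71368767e-04  2.93542551e+00] 0.019140975573010924 [-1.43247687 -4.87838912 -1.62296865] [-1.21779408  0.48566694 -0.02960766]
40 0 [352.3 283. ] [379. 381.]
40 0.009 [355.3 280.2] [390. 371.]
44 0 [355.7 280. ] [391. 370.]
44 0.009 [358.9 277.3] [403. 360.]
48 0 [359.3 277.1] [404. 359.]
48 0.009 [362.7 274.4] [417. 349.]
50 0 [361.2 275.6] [411. 354.]
50 0.009 [364.7 273. ] [424. 344.]
52 0 [363.1 274.2] [418. 349.]
52 0.009 [366.7 271.6] [432. 339.]
56 0 [367.1 271.4] [433. 338.]
56 0.009 [370.9 268.9] [447. 329.]
60 0 [371.3 268.7] [449. 328.]
60 0.009 [375.2 266.3] [463. 319.]
```

View pics/j_side.png

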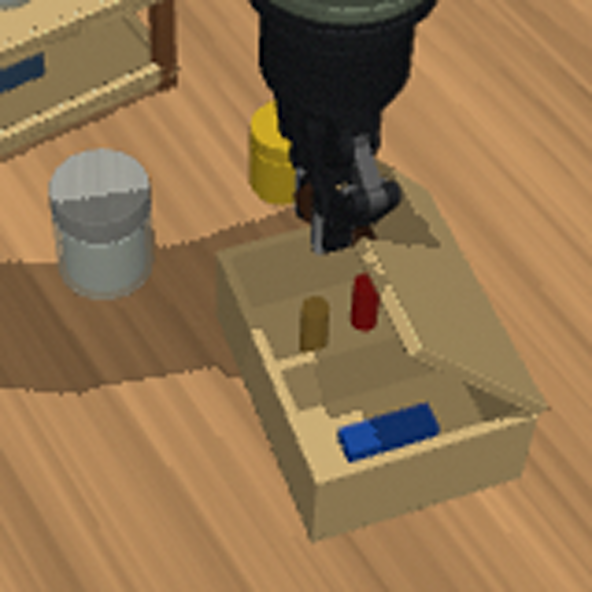

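View pics/j_wrist.png

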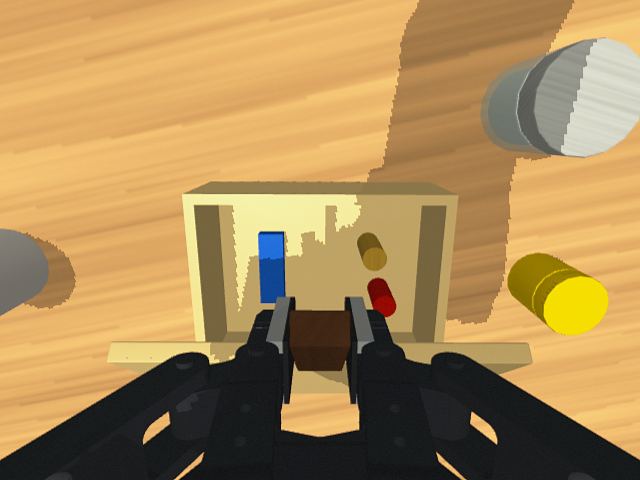

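View pics/j_top.png

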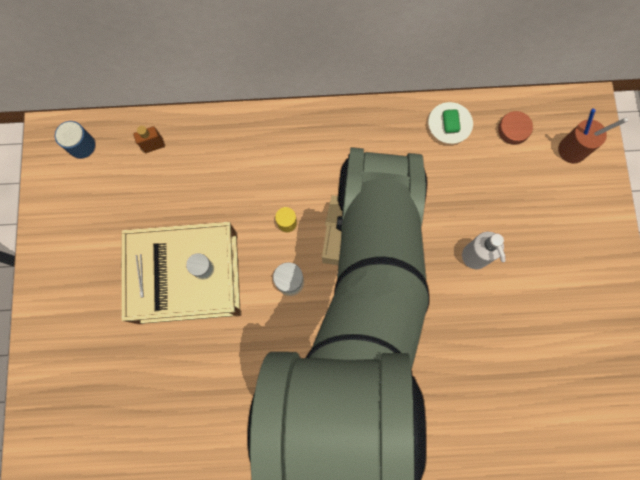

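The lid's front lower corner is seen at about (410,354) in the crop. The prediction for 50° is (411,354). The jar, comb, tweezers and pump look in place. One numeric check on the jar and the objects first.

```bash
python3 - <<'E'
from h import *
import cv2
p=ray("top",(199.5,265),.160); d=p[:2]-[.529,.332]; print("jar in tiers",d)
a=cv2.imread("pics/a_top.png").astype(int); b=cv2.imread("pics/j_top.png").astype(int)
D=abs(a-b).max(2)
print("comb/tweezers diff",(D[225:318,125:175]>60).sum(),"pump diff",(D[225:275,455:515]>60).sum())
print(np.abs(bot.observe()["qd"]).max(), bot.observe()["clock"])
E
```

```text
jar in tiers [-0.00092864 -0.06007194]
comb/tweezers diff 0 pump diff 0
0.0009051366786150863 16.8333
```

```bash
python3 -c "
from workcell import bot
print(bot.job_done())"
```

```text
the job is handed in; nothing more can be done
None
```

I moved the jar from the lid to the free half of the top tier and released it standing upright. I then raised the lid by its tab and handed in with the gripper still holding it, about 17 s into the 58 s. No verdict was reported.

Last checks before handing in:
- **Lid:** its front lower corner sat within about a pixel of where 50° puts it in the side view. The grip was steady at 19 mm opening with the arm at rest.
- **Jar:** the top camera puts it at about x = -1 mm, y = -60 mm in the tier frame, upright and well inside the rim.
- **Comb, tweezers and pump:** no changed pixels around them between the first and last top-camera pictures.

The only disagreements were 2–3 mm differences between the cameras, which I corrected before each grasp. A sideways force of about 5 N remained on the gripper at the end, well below the limits.

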